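# Try the punch chest's lid, free its catch, hold it open

## Task

Before touching the release slide, tug upward at the lid of the wooden punch chest (it has a bar handle) to learn whether the hidden catch holds it. If it is caught, push the release slide on the front deck all the way to the end of its track nearest the middle of the chest; then raise the lid to about 60 degrees and finish while still holding it there in the fingers, since it falls shut by itself. Leave the steel block, the hammer and the dish where they are.

Things in the scene. Friction and masses are not known exactly. Their poses are not given: they have to be found in the camera images.
- chest: Fixed wooden punch chest, 240 mm deep (x), 280 mm wide (y), 90 mm high. Origin: centre of its underside; at yaw 0 its front faces the robot, own x points to its back, y to the robot's left, z up. Its front 55 mm is a solid fixed deck (top at 90 mm) carrying the release slide; behind it lies the lid (top flush, at 90 mm).
- lid (a joint): Lid angle, rad: 0 closed, grows as the front edge rises, stop at 1.4 (60 degrees is 1.05). The lid weighs 0.3 to 0.5 kg, takes 2 to 3 N at the handle to lift and always falls shut when let go. When caught it lifts about 0.03 rad (4 to 5 mm at the handle) through its play and stops hard; when not caught it simply goes on rising.
- lid_handle (a point): Middle of the lid's handle: round steel bar, 12 mm thick, 110 mm long, parallel to the chest's y, on posts at its ends (92 mm clear between), axis 36 mm above the lid's top. Lid closed: chest x = -40, y = 0, z = 126 mm. It circles about the hinge line with the lid, and can turn between fingers that pinch it from above across chest x. The lid ends 25 mm in front of it.
- lid_hinge (a point): Middle of the lid's hinge line at the back of the chest, parallel to the chest's y: chest x = 110, y = 0, z = 84 mm. The handle starts 150 mm in front of and 42 mm above it.
- slide (a joint): Release slide, m: 0 at its outer end, 0.06 at the released end (towards chest +y, nearest the chest's middle). It starts at 0 to 0.025, which tells nothing about the catch: it pushes the hidden catch clear only in the last part of its travel. Friction 1.5 to 3 N; slide and catch stay where they are left.
- slide_top (a point): Centre of the top of the slide's grip, a dark steel block 22 mm (chest x) by 14 mm (chest y) by 24 mm high standing on the aluminium track plate, at chest x = -97, y = -100 mm plus the slide's position, z = 118.5 mm (25 mm above the plate). It travels along the chest's +y.
- stake: Loose dark steel bench block, 62 x 62 x 80 mm, about 1 kg, standing to the left of the chest; origin: centre of its underside. Leave it alone.
- hammer: Loose hammer lying to the right of the chest; origin: on the bench under its middle, handle along its own -x. Leave it alone.
- dish: Loose white ceramic dish, 80 mm across, 30 mm high, to the left of the chest near its back; origin: centre of its underside. Leave it alone.

How it is judged:
By the outcome, as a careful person would: the job done as asked, in the order asked, and still so for the second after the job is handed in, while the arm keeps its last pose, push and grip.
It also fails if it takes over 58 s, if anything falls off the work surface, if the arm or the gripper's body presses on something with over 40 N, if the wrist force passes 120 N, or if a joint passes its speed limit or range.

## Robot

A 6-joint arm with a two-finger parallel gripper is mounted at the origin on the work surface. World frame = base frame: x ahead of the robot, y to its left, z up, the work surface at z = 0. Lengths are in m, angles in rad, forces in N, time in s.
With the tool pointing down it reaches from about 0.425 to 0.95 m from the base axis. Payload 3.5 kg.
Tool frame: the origin (TCP) lies midway between the tips of the shut fingers; the grasp point (between the pads) lies 19 mm behind it; z points along the fingers, y is the line along which they close (so a half turn about z gives the same grasp; the last joint's range is limited). The gripper opens to 85 mm and grips with 20 to 120 N. Pads are 22 mm wide; open, the fingers measure 114 mm over their backs; the gripper's body (76 mm by 85 mm) begins 54 mm behind the grasp point. The pads swing forward as they close: fully open they stand 13 mm farther back than shut.
Start: joints at [-1.46, 0.286, 1.577, -0, 1.279, -0.15], TCP at [0.174, -0.652, 0.231] pointing down, gripper open.
Joint ranges: [-2.77, 2.77], [-0.9, 2.22], [0.21, 2.48], [-1.53, 4.67], [0.24, 2.81], [-2.84, 2.84]. Speed limits (rad/s): [2.79, 2.79, 3.14, 3.14, 3.14, 3.14].

## Interface

Orientations are given as a 3x3 rotation matrix whose columns are the frame's x, y, z axes.
In Python, from station import status, viewer, finish_job gives the robot as it stands.
- The arm moves only by the tool jog_arm, never from a script. Its argument "plan" is a list of rows, each a list of 5 numbers: the opening, from 0 (shut) to 1 (fully open), then the shift along the tool's x, y, z in m, then the turn about the tool's z in degrees. In form: [[jaw, tx, ty, tz, spin], ...]. A call has 1 to 12 rows; each row shifts and turns the commanded pose from where the row before left it, along the tool's axes as they then stand; what a row does not reach is not made up. A row lasts 1/8 s, in which the tool goes at most 62.5 mm and 10.7 degrees, less where a joint would pass 70% of its speed; a pose out of reach is approached as far as the arm can. A call with a gripper value outside its range is refused whole. The fingers move at their own pace and stop on an object; "squeeze" is the grip in N (left out, the last holds). Time passes only in rows, so rows that do not move let the fingers close. It gives the time, the measured TCP pose, the force, the opening and the grip force at its end, in the units of the state.
- status.read_state(): the state, without advancing time (a new reading comes with each control period).
- viewer.grab_frame(name): name is "side" or "top" or "wrist"; returns a dict with "img" (384x512x3 uint8, red, green, blue), "range_z" (384x512 float32, m along the optical axis (not along the pixel's ray), 0 where there is no reading), "fx", "fy", "cx", "cy" (pixels), "R" (3x3) and "t" (3): a world point X has camera coordinates R X + t; the wrist camera has in their place "hand_eye" (4x4, takes a point from camera to tool coordinates, whose origin is the TCP and whose axes are the flange's). Camera axes: x right, y down, z forward; pixel columns grow to the right and rows downward; lengths in m; the calibration is good to about 2 mm. The wrist camera is an equidistant fisheye: a pixel r from the principal point sees the ray r / f radians off the axis. A picture is of the moment at which its call begins: read the wrist's pose just before it.
- finish_job(): hands the job in; it is judged then, once.
Trained networks look in the newest picture that a camera, given by its name, has taken for a name from the list of things; names that differ only in an ending like _2 or _b are one class to them, and where a whole thing is asked for, a point or a joint stands for the part that bears it (a point fixed in the world has none). Each returns a list of dicts, best first, with "score" (0 to 1); they miss things now and then, are a little off and sometimes report something else, mostly with a low value. They report only what shows in the picture. A call takes as long as a camera call.
- viewer.outline_of(label, camera): "mask" (384x512 bool, what is visible of it) and "rect" ([left, top, width, height] in pixels, round what is visible of it).
The state is a dict: "time_s": time; "qpos": joint angles; "qd": joint speeds; "joint_torque": joint torques, N m; "ee_pos": TCP position; "tcp_rot": TCP orientation; "wrist_force": force on the tool from outside, world axes, zero at the start; "wrist_torque": the same for the moment, N m; "finger_gap": finger opening in m; "grip_force": force on a finger pad.
Only numpy, scipy, OpenCV 4.12 (cv2) and the standard library are available. Lean on these libraries where they do the work, as an engineer would, in place of code of your own. Each camera call takes 0.05 s, during which the arm holds its last target. There are 200 camera calls.

## Working session

There is one attempt and no reset: what is moved stays moved. The work goes in short steps, Python scripts to look and compute and a tool call to move; the robot and the scene stay as the last step left them, time stands still between calls to the robot, and variables do not carry over. Pictures are saved under pics/ and viewed, at most 10 in all, crops included, and the job is handed in when it is done.

Besides the shell and the picture viewer there is one more tool, called after "Emit:" in YAML: its name, and indented under it one key for each argument. jog_arm: Moves the arm, as the interface text tells. Its arguments: {"type":"object","properties":{"plan":{"type":"array"},"squeeze":{"type":"number"}},"required":["plan"]}

```bash
mkdir -p pics
cat > h.py <<'E'
import numpy as np, cv2
from station import status, viewer, finish_job
def pts(f,mask):
    v,u=np.nonzero(mask&(f["range_z"]>0)); z=f["range_z"][v,u]
    c=np.stack([(u-f["cx"])/f["fx"]*z,(v-f["cy"])/f["fy"]*z,z],1)
    return (c-f["t"])@f["R"]
def st():
    s=status.read_state(); print({k:np.round(s[k],3).tolist() for k in("time_s","ee_pos","tcp_rot","wrist_force","finger_gap","grip_force","qpos")}); return s
E
python3 - <<'E'
from h import *
st()
ims=[]
for c in("side","top"):
    f=viewer.grab_frame(c); im=f["img"][:,:,::-1].copy()
    for n in("chest","lid","lid_handle","slide","slide_top","stake","hammer","dish"):
        for o in viewer.outline_of(n,c)[:1]:
            P=pts(f,o["mask"]); print(c,n,round(o["score"],2),o["rect"],len(P), np.round(np.median(P,0),3) if len(P) else"", np.round(np.percentile(P,[3,97],axis=0),3).tolist() if len(P) else "")
            if n=="lid":m=o["mask"]
    ims.append(im)
    np.savez(c+".npz",**{k:f[k] for k in f})
cv2.imwrite("pics/a.png",cv2.resize(np.vstack(ims),(448,600)) if 0 else np.hstack(ims)[:, :]) if 0 else [cv2.imwrite(f"pics/{n}.png",i) for n,i in zip("st",ims)]
E
```

```text
{'time_s': 0.0, 'ee_pos': [0.174, -0.651, 0.23], 'tcp_rot': [[0.966, 0.258, -0.0], [0.258, -0.966, 0.002], [0.0, -0.002, -1.0]], 'wrist_force': [1.037, -0.364, 0.535], 'finger_gap': 0.085, 'grip_force': 0.0, 'qpos': [-1.46, 0.287, 1.578, -0.0, 1.279, -0.15]}
side lid 0.98 [219.3, 120.9, 99.2, 77.4] 4484 [ 0.62  -0.036  0.09 ] [[0.54, -0.167, 0.087], [0.704, 0.069, 0.127]]
side lid_handle 0.7 [216.3, 119.5, 100.9, 78.4] 4590 [ 0.619 -0.038  0.09 ] [[0.539, -0.169, 0.086], [0.705, 0.07, 0.127]]
side slide 0.58 [319.6, 137.0, 10.6, 13.0] 99 [ 0.513 -0.144  0.108] [[0.503, -0.156, 0.094], [0.524, -0.138, 0.12]]
side slide_top 0.52 [318.5, 138.1, 9.9, 13.0] 122 [ 0.515 -0.145  0.107] [[0.504, -0.176, 0.09], [0.537, -0.138, 0.12]]
side stake 0.93 [254.1, 222.8, 25.5, 38.2] 903 [0.495 0.178 0.068] [[0.467, 0.142, 0.01], [0.527, 0.199, 0.082]]
side hammer 0.68 [263.3, 100.0, 85.5, 34.1] 788 [ 0.654 -0.303  0.022] [[0.526, -0.33, 0.005], [0.767, -0.259, 0.028]]
top chest 0.95 [247.6, 144.8, 101.8, 93.9] 8026 [ 0.601 -0.054  0.09 ] [[0.49, -0.183, 0.084], [0.717, 0.078, 0.097]]
top lid 0.95 [251.7, 153.5, 92.0, 62.3] 5097 [ 0.624 -0.052  0.09 ] [[0.544, -0.169, 0.087], [0.706, 0.065, 0.128]]
top lid_handle 0.66 [252.4, 151.6, 90.4, 64.8] 5291 [ 0.624 -0.051  0.09 ] [[0.542, -0.169, 0.087], [0.708, 0.067, 0.128]]
top slide_top 0.51 [328.4, 215.6, 4.8, 12.2] 67 [ 0.516 -0.148  0.117] [[0.505, -0.158, 0.095], [0.527, -0.141, 0.121]]
top stake 0.63 [212.0, 218.3, 29.2, 20.2] 425 [0.504 0.156 0.079] [[0.472, 0.127, 0.026], [0.535, 0.187, 0.083]]
top hammer 0.66 [358.6, 140.0, 35.5, 84.4] 946 [ 0.673 -0.307  0.024] [[0.529, -0.339, 0.002], [0.77, -0.251, 0.029]]
top dish 0.85 [197.2, 153.1, 27.6, 23.3] 488 [0.693 0.208 0.016] [[0.66, 0.172, 0.003], [0.724, 0.24, 0.032]]
```

Run:
```python
from h import *
ims=[]
for c in("side","top"):
    f=dict(np.load(c+".npz")); P=pts(f,np.ones((384,512),bool))
    inb=(P[:,0]>.45)&(P[:,0]<.75)&(P[:,1]>-.25)&(P[:,1]<.11)
    H=P[inb&(P[:,2]>.122)&(P[:,2]<.14)&(P[:,0]>.535)]
    T=P[inb&(P[:,2]>.085)&(P[:,2]<.095)]
    r=cv2.minAreaRect(T[:,:2].astype(np.float32)*1000)
    S=P[inb&(P[:,2]>.113)&(P[:,0]<.535)]
    r2=cv2.minAreaRect(H[:,:2].astype(np.float32)*1000)
    print(c,"chest",r,"handle",len(H),r2,H[:,2].max(),H.mean(0),"slide",len(S),S.mean(0),S.min(0),S.max(0))
    ims.append(cv2.resize(f["img"][90:282,170:420,::-1],None,fx=1.5,fy=1.5,interpolation=2))
cv2.imwrite("pics/both.png",np.hstack(ims))
```

```text
side chest ((601.66455078125, -52.70271301269531), (243.03009033203125, 286.5633544921875), 6.188620567321777) handle 161 ((562.4580688476562, -54.57821273803711), (12.741477966308594, 112.77230834960938), 6.176580905914307) 0.13519068668878673 [ 0.56096853 -0.05252564  0.13020837] slide 43 [ 0.51459719 -0.14766395  0.11708442] [ 0.50373685 -0.15878982  0.11318083] [ 0.52453845 -0.1366393   0.12252072]
top chest ((602.9510498046875, -54.057159423828125), (241.40101623535156, 280.88275146484375), 6.018540382385254) handle 177 ((564.031005859375, -56.75004577636719), (11.840465545654297, 109.98739624023438), 6.188106060028076) 0.1370847216824417 [ 0.56385896 -0.05731136  0.13084371] slide 42 [ 0.51660607 -0.14982123  0.11847426] [ 0.50721291 -0.15785411  0.11481576] [ 0.52661664 -0.14350482  0.12190157]
```

View pics/both.png

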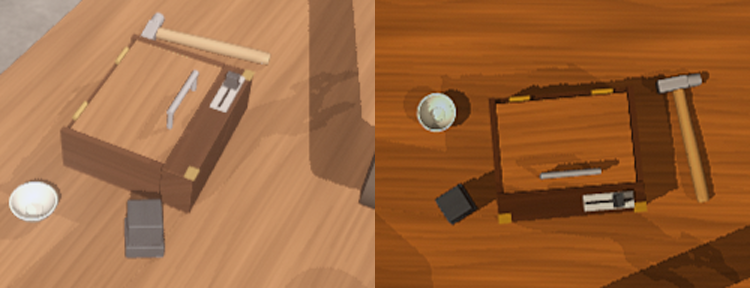

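The side view (left) shows the chest at about px (160,120) with the bar handle at (183,98) and the slide at (230,82). The top view (right) puts the handle at (570,173) and the slide at (618,200). The stake and dish are on the left and the hammer on the right. Both views give a chest yaw of about 6.1°, the handle at (0.5625, -0.057) and the slide at about 15 mm.

Emit:
jog_arm:
  plan:
    - [0.7,0,0,0,-10.1]
    - [0.7,0,0,0,-10.1]
    - [0.7,0,0,0,-10.1]
    - [0.7,0,0,0,-10.1]
    - [0.7,0,0,0,-10.2]
    - [0.7,0,0,0,-10.2]
    - [0.7,0,0,0,-10.2]
    - [0.7,0,0,0,-10.1]
  squeeze: 50

```text
time_s: 1.9
ee_pos: [0.1741, -0.6522, 0.2313]
tcp_rot: [[-0.111, 0.994, 0.0], [0.994, 0.111, -0.0], [-0.0, 0.0, -1.0]]
wrist_force: [0.3, -0.2, 0.1]
finger_gap: 0.0599
grip_force: 0.0
```

Emit:
jog_arm:
  plan:
    - [0.7,0.0457,0.0374,0,0]
    - [0.7,0.0457,0.0374,0,0]
    - [0.7,0.0457,0.0374,0,0]
    - [0.7,0.0457,0.0374,0,0]
    - [0.7,0.0457,0.0374,0,0]
    - [0.7,0.0457,0.0374,0,0]
    - [0.7,0.0457,0.0374,0,0]
    - [0.7,0.0457,0.0374,0,0]
    - [0.7,0.0457,0.0374,0,0]
    - [0.7,0.0457,0.0374,0,0]
    - [0.7,0.0457,0.0374,0,0]
    - [0.7,0.0457,0.0374,0,0]

```text
time_s: 3.4
ee_pos: [0.5636, -0.0578, 0.2318]
tcp_rot: [[-0.105, 0.994, 0.001], [0.994, 0.105, -0.0], [-0.001, 0.001, -1.0]]
wrist_force: [0.4, -0.7, 0.3]
finger_gap: 0.0598
grip_force: 0.0
```

Emit:
jog_arm:
  plan:
    - [0.7,0,0,0,0]
    - [0.7,0,0,0,0]

```text
time_s: 3.65
ee_pos: [0.5625, -0.0595, 0.2312]
tcp_rot: [[-0.106, 0.994, -0.0], [0.994, 0.106, -0.0], [-0.0, -0.001, -1.0]]
wrist_force: [0.6, 0.2, -0.5]
finger_gap: 0.0597
grip_force: 0.0
```

Emit:
jog_arm:
  plan:
    - [0.7,0.002,0,0.025,0]
    - [0.7,0,0,0.03,0]
    - [0.7,0,0,0.03,0]
    - [0.7,0,0,0.025,0]
    - [0.7,0,0,0.013,0]
    - [0.7,0,0,0,0]

```text
time_s: 4.4
ee_pos: [0.5617, -0.0583, 0.1076]
tcp_rot: [[-0.104, 0.995, -0.002], [0.995, 0.104, 0.0], [0.001, -0.002, -1.0]]
wrist_force: [0.3, -0.1, 0.2]
finger_gap: 0.0597
grip_force: 0.0
```

Run:
```python
from h import *
s=st(); ims=[]
for c in("side","wrist"):
    f=viewer.grab_frame(c); ims.append(f["img"][:,:,::-1])
ims[0]=cv2.resize(ims[0][90:234,200:392],(400,300),interpolation=2)
ims[1]=cv2.resize(ims[1],(400,300))
cv2.imwrite("pics/g.png",np.hstack(ims))
```

```text
{'time_s': 4.4, 'ee_pos': [0.562, -0.058, 0.108], 'tcp_rot': [[-0.104, 0.995, -0.002], [0.995, 0.104, 0.0], [0.001, -0.002, -1.0]], 'wrist_force': [0.329, -0.137, 0.203], 'finger_gap': 0.06, 'grip_force': 0.0, 'qpos': [-0.283, 0.182, 1.943, -0.0, 1.018, -0.387]}
```

View pics/g.png

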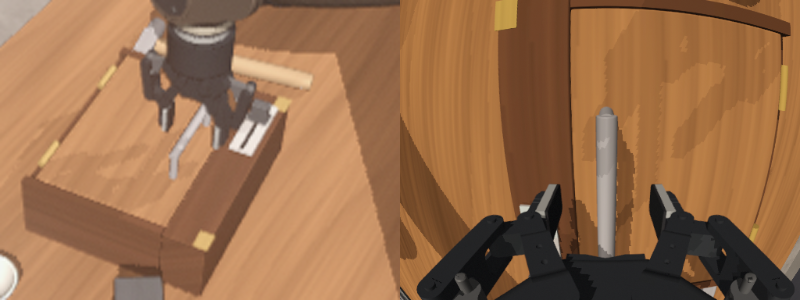

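The fingers straddle the bar: in the wrist view it sits at px (606,190), between the pads at (550,210) and (660,210). Next I close on it and tug.

Emit:
jog_arm:
  plan:
    - [0,0,0,0,0]
    - [0,0,0,0,0]
    - [0,0,0,0,0]
    - [0,0,0,0,0]
    - [0,0,0,0,0]
    - [0,0,0,0,0]
  squeeze: 50

```text
time_s: 5.25
ee_pos: [0.5631, -0.0576, 0.1091]
tcp_rot: [[-0.105, 0.994, 0.002], [0.994, 0.105, -0.0], [-0.0, 0.002, -1.0]]
wrist_force: [1.1, 0.9, 3.7]
finger_gap: 0.0104
grip_force: 49.0
```

Emit:
jog_arm:
  plan:
    - [0,0,0,-0.001,0]
    - [0,0,0.0005,-0.001,0]
    - [0,0,0.0005,-0.001,0]
    - [0,0,0,0,0]

```text
time_s: 5.75
ee_pos: [0.5633, -0.0575, 0.1105]
tcp_rot: [[-0.105, 0.994, -0.0], [0.994, 0.105, 0.0], [0.0, -0.0, -1.0]]
wrist_force: [6.5, 0.0, -5.0]
finger_gap: 0.0098
grip_force: 48.6
```

Emit:
jog_arm:
  plan:
    - [0,0,0.0005,-0.001,0]
    - [0,0,0.0005,-0.001,0]
    - [0,0,0,-0.001,0]
    - [0,0,0,0,0]

```text
time_s: 6.25
ee_pos: [0.5642, -0.0574, 0.1136]
tcp_rot: [[-0.105, 0.994, -0.0], [0.994, 0.105, -0.0], [-0.0, -0.0, -1.0]]
wrist_force: [4.8, -1.1, -6.7]
finger_gap: 0.01
grip_force: 49.0
```

Emit:
jog_arm:
  plan:
    - [0,0,0.0005,-0.001,0]
    - [0,0,0.0005,-0.001,0]
    - [0,0,0,-0.001,0]
    - [0,0,0,0,0]

```text
time_s: 6.75
ee_pos: [0.5642, -0.0574, 0.1138]
tcp_rot: [[-0.105, 0.994, -0.002], [0.994, 0.105, -0.0], [0.0, -0.002, -1.0]]
wrist_force: [9.8, -2.6, -17.6]
finger_gap: 0.01
grip_force: 48.7
```

Emit:
jog_arm:
  plan:
    - [0,0,0.0005,-0.001,0]
    - [0,0,0.0005,-0.001,0]
    - [0,0,0,0,0]

```text
time_s: 7.12
ee_pos: [0.5642, -0.0573, 0.1139]
tcp_rot: [[-0.105, 0.994, -0.005], [0.994, 0.105, -0.0], [0.0, -0.005, -1.0]]
wrist_force: [10.1, -3.9, -22.1]
finger_gap: 0.0099
grip_force: 48.7
```

The lid is caught: it rose about 4.5 mm, then stopped at z 0.1139 while the pull reached 22 N. I'll lower it, let go and move to the slide.

Emit:
jog_arm:
  plan:
    - [0,0,-0.001,0.003,0]
    - [0,0,-0.001,0.003,0]
    - [0,0,-0.001,0.003,0]
    - [0,0,-0.001,0.002,0]
    - [0,0,0,0,0]
    - [0.7,0,0,0,0]
    - [0.7,0,0,0,0]
    - [0.7,0,0,0,0]
    - [0.7,0,0,0,0]

```text
time_s: 8.25
ee_pos: [0.5622, -0.0575, 0.1083]
tcp_rot: [[-0.105, 0.994, -0.001], [0.994, 0.105, 0.0], [0.0, -0.001, -1.0]]
wrist_force: [0.5, -0.3, -0.0]
finger_gap: 0.0599
grip_force: 0.0
```

Emit:
jog_arm:
  plan:
    - [0.7,0,0,-0.02,0]
    - [0.7,0,0,-0.03,0]
    - [0.7,0,0,-0.03,0]
    - [0,0,0,-0.02,0]
    - [0,0,0,0,0]
    - [0,0,0,0,0]
    - [0,0,0,0,0]

```text
time_s: 9.12
ee_pos: [0.5616, -0.0573, 0.2066]
tcp_rot: [[-0.105, 0.994, -0.003], [0.994, 0.105, 0.001], [0.001, -0.003, -1.0]]
wrist_force: [0.5, 0.2, -0.6]
finger_gap: -0.0003
grip_force: 0.0
```

```bash
cat >> h.py <<'E'
def meas():
    for c in("side","top"):
        f=viewer.grab_frame(c); P=pts(f,np.ones((384,512),bool))
        a=np.radians(6.1); R=np.array([[np.cos(a),-np.sin(a)],[np.sin(a),np.cos(a)]])
        Q=np.c_[(P[:,:2]-[.6023,-.0534])@R,P[:,2]]
        S=Q[(abs(Q[:,0]+.097)<.02)&(Q[:,1]>-.12)&(Q[:,1]<-.02)&(Q[:,2]>.113)&(Q[:,2]<.125)]
        H=Q[(abs(Q[:,0]+.04)<.02)&(abs(Q[:,1])<.06)&(Q[:,2]>.122)&(Q[:,2]<.14)]
        for n,A in(("slide",S),("handle",H)):
            if len(A):print(c,n,len(A),np.round(A.mean(0),4),np.round(A.min(0),4),np.round(A.max(0),4))
E
python3 -c "
from h import *
st(); meas()"
```

```text
{'time_s': 9.125, 'ee_pos': [0.562, -0.057, 0.207], 'tcp_rot': [[-0.105, 0.994, -0.003], [0.994, 0.105, 0.001], [0.001, -0.003, -1.0]], 'wrist_force': [0.507, 0.162, -0.551], 'finger_gap': -0.0, 'grip_force': 0.0, 'qpos': [-0.281, 0.068, 1.873, 0.0, 1.204, -0.387]}
side slide 38 [-0.097  -0.0848  0.1173] [-0.1077 -0.0956  0.113 ] [-0.0863 -0.076   0.1212]
side handle 161 [-0.0409  0.0052  0.13  ] [-0.0462 -0.0542  0.1231] [-0.0341  0.0577  0.1367]
top slide 5 [-0.0905 -0.0813  0.1177] [-0.096  -0.0816  0.116 ] [-0.085  -0.0805  0.1188]
top handle 16 [-0.0382  0.0498  0.1303] [-0.0436  0.0441  0.1226] [-0.0325  0.0553  0.1358]
```

Emit:
jog_arm:
  plan:
    - [0,-0.029,-0.014,0,0]
    - [0,-0.029,-0.014,0,0]
    - [0,-0.029,-0.014,0,0]
    - [0,-0.029,-0.014,0,0]
    - [0,0,0,0.03,0]
    - [0,0,0,0.035,0]
    - [0,0,0,0.025,0]
    - [0,0,0,0.015,0]
    - [0,0,0,0,0]
    - [0,0,0,0,0]

```text
time_s: 10.48
ee_pos: [0.5198, -0.1792, 0.1045]
tcp_rot: [[-0.105, 0.994, 0.002], [0.994, 0.105, -0.001], [-0.001, 0.002, -1.0]]
wrist_force: [0.4, -0.3, -0.5]
finger_gap: 0.0003
grip_force: 0.0
```

Run:
```python
from h import *
s=st(); ims=[]
for c in("side","wrist"):
    f=viewer.grab_frame(c); ims.append(f["img"][:,:,::-1])
ims[0]=cv2.resize(ims[0][90:234,200:392],(400,300),interpolation=2)
ims[1]=cv2.resize(ims[1],(400,300))
cv2.imwrite("pics/g2.png",np.hstack(ims))
```

```text
{'time_s': 10.475, 'ee_pos': [0.52, -0.179, 0.104], 'tcp_rot': [[-0.105, 0.994, 0.002], [0.994, 0.105, -0.001], [-0.001, 0.002, -1.0]], 'wrist_force': [0.376, -0.303, -0.542], 'finger_gap': 0.0, 'grip_force': 0.0, 'qpos': [-0.517, 0.154, 1.983, 0.0, 1.003, -0.622]}
```

View pics/g2.png

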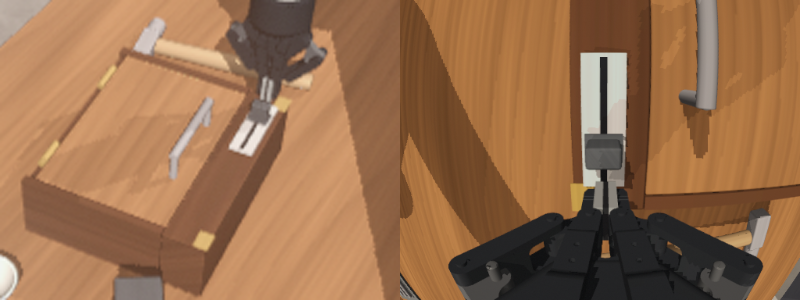

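The shut fingers stand right behind the slide grip, lined up with its track: in the wrist view the grip is at px (604,152) and the fingertips at (606,195).

Emit:
jog_arm:
  plan:
    - [0,0.008,0,0.001,0]
    - [0,0.008,0,0,0]
    - [0,0.008,0,0,0]
    - [0,0.008,0,0,0]
    - [0,0.008,0,0,0]
    - [0,0.008,0,0,0]
    - [0,0,0,0,0]

```text
time_s: 11.45
ee_pos: [0.5136, -0.13, 0.1021]
tcp_rot: [[-0.106, 0.994, -0.001], [0.994, 0.106, 0.001], [0.001, -0.001, -1.0]]
wrist_force: [0.5, 0.4, 0.0]
finger_gap: -0.0002
grip_force: 0.0
```

Emit:
jog_arm:
  plan:
    - [0,0.003,0,0,0]
    - [0,0.003,0,0,0]
    - [0,0.002,0,0,0]
    - [0,0.002,0,0,0]
    - [0,0,0,0,0]

```text
time_s: 12.08
ee_pos: [0.5125, -0.1209, 0.102]
tcp_rot: [[-0.105, 0.994, -0.001], [0.994, 0.105, 0.001], [0.001, -0.001, -1.0]]
wrist_force: [-0.7, -2.1, -0.7]
finger_gap: 0.0
grip_force: 0.9
```

Emit:
jog_arm:
  plan:
    - [0,0.002,0,0,0]
    - [0,0.002,0,0,0]
    - [0,0,0,0,0]

```text
time_s: 12.45
ee_pos: [0.5126, -0.1207, 0.1022]
tcp_rot: [[-0.107, 0.994, 0.001], [0.994, 0.107, -0.008], [-0.008, 0.0, -1.0]]
wrist_force: [-0.2, -12.9, -5.1]
finger_gap: 0.0001
grip_force: 6.6
```

Emit:
jog_arm:
  plan:
    - [0,0.002,0,0,0]
    - [0,0.002,0,0,0]
    - [0,0,0,0,0]

```text
time_s: 12.82
ee_pos: [0.5127, -0.1205, 0.1024]
tcp_rot: [[-0.109, 0.994, 0.003], [0.994, 0.109, -0.017], [-0.017, 0.001, -1.0]]
wrist_force: [0.8, -24.5, -8.1]
finger_gap: -0.0001
grip_force: 12.1
```

The slide is at its hard stop, with 24 N of push and no more movement. I'll back off and go back over the handle.

Emit:
jog_arm:
  plan:
    - [0,-0.008,0,0,0]
    - [0,-0.012,0,0,0]
    - [0,0,0,-0.02,0]
    - [0.7,0,0,-0.04,0]
    - [0.7,0,0,-0.04,0]
    - [0.7,0,0,0,0]
    - [0.7,0,0,0,0]

```text
time_s: 13.7
ee_pos: [0.5138, -0.1325, 0.2017]
tcp_rot: [[-0.106, 0.994, -0.001], [0.994, 0.106, 0.001], [0.001, -0.001, -1.0]]
wrist_force: [-0.6, 0.5, 0.3]
finger_gap: 0.0597
grip_force: 0.0
```

```bash
python3 -c "
from h import *
st(); meas()"
```

```text
{'time_s': 13.7, 'ee_pos': [0.514, -0.133, 0.202], 'tcp_rot': [[-0.106, 0.994, -0.001], [0.994, 0.106, 0.001], [0.001, -0.001, -1.0]], 'wrist_force': [-0.573, 0.497, 0.295], 'finger_gap': 0.06, 'grip_force': 0.0, 'qpos': [-0.444, -0.006, 1.958, 0.001, 1.19, -0.55]}
side slide 42 [-0.0973 -0.0366  0.1173] [-0.1073 -0.0444  0.1131] [-0.0863 -0.0297  0.1213]
side handle 162 [-0.0409  0.0054  0.1301] [-0.0464 -0.0572  0.1224] [-0.0327  0.0588  0.1355]
top slide 39 [-0.0962 -0.0392  0.1191] [-0.1063 -0.0465  0.1152] [-0.0864 -0.0328  0.1228]
top handle 176 [-3.860e-02 -1.000e-04  1.308e-01] [-0.0444 -0.0544  0.123 ] [-0.0324  0.0556  0.1359]
```

Emit:
jog_arm:
  plan:
    - [0.7,0.0174,0.0142,0,0]
    - [0.7,0.0174,0.0142,0,0]
    - [0.7,0.0174,0.0142,0,0]
    - [0.7,0.0174,0.0142,0,0]
    - [0.7,0,0,0.02,0]
    - [0.7,0,0,0.03,0]
    - [0.7,0,0,0.03,0]
    - [0.7,0,0,0.014,0]
    - [0.7,0,0,0,0]
    - [0.7,0,0,0,0]

```text
time_s: 15.05
ee_pos: [0.5639, -0.0583, 0.1092]
tcp_rot: [[-0.105, 0.994, 0.001], [0.994, 0.105, -0.0], [-0.001, 0.001, -1.0]]
wrist_force: [0.1, 0.0, 0.8]
finger_gap: 0.0598
grip_force: 0.0
```

Emit:
jog_arm:
  plan:
    - [0,0,0,0,0]
    - [0,0,0,0,0]
    - [0,0,0,0,0]
    - [0,0,0,0,0]
    - [0,0,0,0,0]
    - [0,0,0,0,0]
  squeeze: 60

```text
time_s: 15.8
ee_pos: [0.5631, -0.058, 0.1091]
tcp_rot: [[-0.106, 0.994, -0.001], [0.994, 0.106, -0.0], [-0.0, -0.001, -1.0]]
wrist_force: [-3.6, -0.1, 5.5]
finger_gap: 0.0103
grip_force: 58.6
```

Run:
```python
import numpy as np
a0=np.arctan2(42,150)
g=np.radians(np.arange(0,65,5)); x=-155.77*np.cos(a0+g); z=155.77*np.sin(a0+g)
print(np.c_[np.degrees(g)[1:],np.diff(x),-np.diff(z)].round(1).tolist())
```

```text
[[5.0, 4.2, -12.9], [10.0, 5.3, -12.5], [15.0, 6.4, -12.0], [20.0, 7.4, -11.4], [25.0, 8.4, -10.7], [30.0, 9.3, -9.9], [35.0, 10.1, -9.1], [40.0, 10.9, -8.2], [45.0, 11.5, -7.2], [50.0, 12.1, -6.1], [55.0, 12.6, -5.1], [60.0, 13.0, -3.9]]
```

Emit:
jog_arm:
  plan:
    - [0,0,0.002,-0.0065,0]
    - [0,0,0.0022,-0.0064,0]
    - [0,0,0.0026,-0.0063,0]
    - [0,0,0.0027,-0.0062,0]
    - [0,0,0,0,0]

```text
time_s: 16.42
ee_pos: [0.5721, -0.057, 0.1345]
tcp_rot: [[-0.106, 0.994, -0.003], [0.994, 0.106, -0.0], [0.0, -0.003, -1.0]]
wrist_force: [-7.5, -3.0, 0.4]
finger_gap: 0.0103
grip_force: 58.5
```

The lid is free and rising.

Emit:
jog_arm:
  plan:
    - [0,0,0.0027,-0.006,0]
    - [0,0,0.0032,-0.006,0]
    - [0,0,0.0036,-0.0058,0]
    - [0,0,0.0038,-0.0056,0]
    - [0,0,0.0041,-0.0054,0]
    - [0,0,0.0043,-0.0053,0]
    - [0,0,0.0045,-0.0051,0]
    - [0,0,0.0048,-0.0048,0]
    - [0,0,0,0,0]

```text
time_s: 17.55
ee_pos: [0.6026, -0.0538, 0.1799]
tcp_rot: [[-0.106, 0.994, -0.004], [0.994, 0.106, -0.0], [-0.0, -0.004, -1.0]]
wrist_force: [-9.6, -3.3, 3.9]
finger_gap: 0.0096
grip_force: 58.8
```

```bash
cat > ang.py <<'E'
from h import *
s=st()
f=viewer.grab_frame("side"); o=viewer.outline_of("lid","side")[0]
w=viewer.grab_frame("wrist")
m=cv2.erode(o["mask"].astype(np.uint8),np.ones((5,5)))>0
P=pts(f,m); P=P[P[:,2]>.07]
a=np.radians(6.1); h=np.array([.6023,-.0534])
def cx(p): d=np.atleast_2d(p)[:,:2]-h; return d@[np.cos(a),np.sin(a)]
X=cx(P); Z=P[:,2]
for _ in range(5):
    k=np.polyfit(X,Z,1); r=abs(Z-np.polyval(k,X)); g=r<max(.003,2*np.median(r)); X,Z=X[g],Z[g]
print("plane angle",-np.degrees(np.arctan(k[0])),len(X))
t=s["ee_pos"]; gx=cx(np.array(t))[0]; gz=t[2]+.019
print("handle angle",np.degrees(np.arctan2(gz-.084,.110-gx))-15.64, "r",np.hypot(gz-.084,.110-gx))
import sys
cv2.imwrite(sys.argv[1],np.hstack([cv2.resize(f["img"][70:234,190:409,::-1],(400,300),interpolation=2),cv2.resize(w["img"][:,:,::-1],(400,300))]))
E
python3 ang.py pics/m.png
```

```text
{'time_s': 17.55, 'ee_pos': [0.603, -0.054, 0.18], 'tcp_rot': [[-0.106, 0.994, -0.004], [0.994, 0.106, -0.0], [-0.0, -0.004, -1.0]], 'wrist_force': [-9.573, -3.283, 3.873], 'finger_gap': 0.01, 'grip_force': 58.821, 'qpos': [-0.256, 0.183, 1.797, -0.002, 1.165, -0.361]}
plane angle 29.47949016457979 1900
handle angle 30.668468835496178 r 0.15883688706253865
```

View pics/m.png

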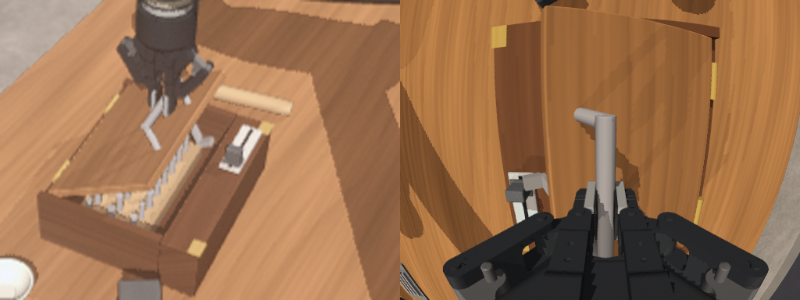

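The lid is at about 30° and still pinched: the bar is between the pads at px (606,190) in the wrist view, and the slide is at the far end of its track. I'll go on to 60°.

Emit:
jog_arm:
  plan:
    - [0,0,0.0043,-0.005,0]
    - [0,0,0.0048,-0.0048,0]
    - [0,0,0.0051,-0.0045,0]
    - [0,0,0.0053,-0.0043,0]
    - [0,0,0.0055,-0.004,0]
    - [0,0,0.0057,-0.0038,0]
    - [0,0,0,0,0]

```text
time_s: 18.58
ee_pos: [0.6349, -0.0504, 0.2064]
tcp_rot: [[-0.105, 0.994, 0.002], [0.994, 0.105, -0.0], [-0.001, 0.002, -1.0]]
wrist_force: [-5.1, -1.2, 3.7]
finger_gap: 0.0094
grip_force: 59.2
```

Emit:
jog_arm:
  plan:
    - [0,0,0.0059,-0.0034,0]
    - [0,0,0.006,-0.0033,0]
    - [0,0,0.0062,-0.0029,0]
    - [0,0,0.0063,-0.0027,0]
    - [0,0,0.0064,-0.0022,0]
    - [0,0,0.0064,-0.0019,0]
    - [0,0,0,0,0]
    - [0,0,0,0,0]

```text
time_s: 19.58
ee_pos: [0.6716, -0.0465, 0.223]
tcp_rot: [[-0.105, 0.994, 0.002], [0.994, 0.105, -0.0], [-0.001, 0.002, -1.0]]
wrist_force: [-5.2, -1.7, 5.4]
finger_gap: 0.0098
grip_force: 59.3
```

```bash
python3 ang.py pics/e.png
```

```text
{'time_s': 19.575, 'ee_pos': [0.672, -0.046, 0.223], 'tcp_rot': [[-0.105, 0.994, 0.002], [0.994, 0.105, -0.0], [-0.001, 0.002, -1.0]], 'wrist_force': [-5.195, -1.679, 5.354], 'finger_gap': 0.01, 'grip_force': 59.333, 'qpos': [-0.22, 0.287, 1.591, 0.0, 1.261, -0.325]}
plane angle 53.55673172322475 151
handle angle 60.02575906417664 r 0.16311271818962317
```

View pics/e.png

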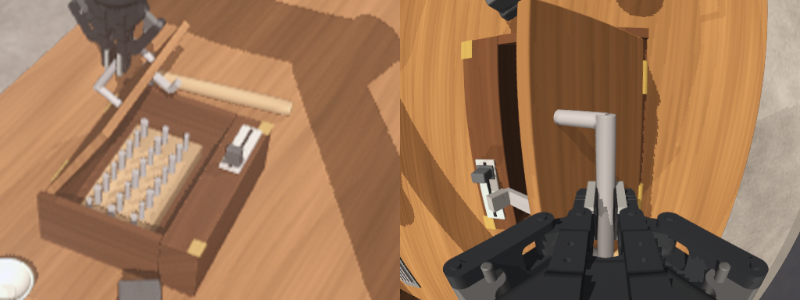

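Run:
```python
from h import *
s=st(); a=np.radians(6.1); h=np.array([.6023,-.0534]); R=np.array([[np.cos(a),-np.sin(a)],[np.sin(a),np.cos(a)]])
out=[]
f=viewer.grab_frame("wrist"); o=viewer.outline_of("lid","wrist")
m=cv2.erode(o[0]["mask"].astype(np.uint8),np.ones((7,7)))>0; m&=f["range_z"]>0
v,u=np.nonzero(m); du,dv=u-f["cx"],v-f["cy"]; r=np.hypot(du,dv); th=r/f["fx"]; z=f["range_z"][v,u]
k=np.tan(th)/np.maximum(r,1e-9)*z
C=np.c_[du*k,dv*k,z,np.ones(len(z))]; T=(C@np.array(f["hand_eye"]).T)[:,:3]
W=T@np.array(s["tcp_rot"]).T+s["ee_pos"]; out.append(("wrist",W))
f=viewer.grab_frame("top"); o=viewer.outline_of("lid","top")
if o: out.append(("top",pts(f,cv2.erode(o[0]["mask"].astype(np.uint8),np.ones((5,5)))>0)))
for n,P in out:
    Q=np.c_[(P[:,:2]-h)@R,P[:,2]]; Q=Q[Q[:,2]>.07]
    for _ in range(8):   # x as function of y,z
        A=np.c_[Q[:,1:],np.ones(len(Q))]; k=np.linalg.lstsq(A,Q[:,0],rcond=None)[0]
        e=abs(Q[:,0]-A@k); Q=Q[e<max(.004,2*np.median(e))]
    print(n,len(Q),"angle",np.degrees(np.arctan2(1,-k[0])),k, Q[:,2].max())
```

```text
{'time_s': 19.725, 'ee_pos': [0.671, -0.047, 0.223], 'tcp_rot': [[-0.105, 0.994, 0.002], [0.994, 0.105, -0.0], [-0.001, 0.002, -1.0]], 'wrist_force': [-4.367, -1.613, 5.159], 'finger_gap': 0.009, 'grip_force': 59.325, 'qpos': [-0.22, 0.287, 1.591, 0.0, 1.261, -0.325]}
wrist 28287 angle 90.03724178644929 [ 0.00064999 -0.59676893  0.1681922 ] 0.23830971996590364
top 476 angle 89.88145990968981 [-0.00206892 -0.60393767  0.1703025 ] 0.24093740262021393
```

The z slopes (-0.597 and -0.604) give a lid angle of about 59° in both the wrist and top views. The grip is steady, so I'll hand it in.

```bash
python3 -c "
from station import finish_job
print(finish_job())"
```

```text
the job is handed in; nothing more can be done
None
```

The tug showed the lid was caught, so I pushed the release slide to its end stop, raised the lid to about 59° and handed in the job with the fingers still holding it; the block, hammer and dish were not touched.

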